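# Put the tofu press back together

## Task

Put the tofu press back together: take the spice jar off the press base and stand it upright on the bare worktop, without toppling it. Then take the washed press plate off its sloping drying stand by its handle and lower it, held all the way down, over the two pins of the base until it lies flush; let go, and leave the mug, the garlic and the lemon where they are.

Things in the scene. Friction and masses are not known exactly. Their poses are not given: they have to be found in the camera images.
- press_base: Base of the tofu press, fixed: light wooden board 110 (x) x 160 (y) mm on rubber feet, flat top 20 mm above the worktop. Two upright steel pins, 12 mm in diameter, noses tapered over the last 8 mm, at y = -55 and +55 mm (x = 0), rise 38 mm above the board. Origin: centre of the underside, on the worktop; z up.
- press_plate: Loose wooden press plate, 100 (x) x 150 (y) x 16 mm, 0.3 kg, two 16 mm through holes at y = -55 and +55 mm (x = 0). On top a bridge handle: bar 18 (x) x 84 (y) mm, 32 to 56 mm above the underside, taken across its 18 mm; 16 mm gap below it. Origin: centre of the underside; z: its upper side's normal. Fits the base either way round. Starts on the stand, sloping 33 degrees.
- stand: Fixed drying stand of 8 mm steel wire, 118 mm wide (y), about 115 mm deep (x), 95 mm high at the back. Holds the plate sloping 33 degrees: low edge at its front (-x) behind a lip 11 mm high, high edge at its back (+x), so the plate's normal leans to the stand's -x. Origin: on the worktop below the middle; z up.
- spice_jar: Spice jar, loose, upright cylinder 41 mm in diameter, 105 mm tall, white and printed with a dark lid, 0.11 kg; at the start it stands on the press base between the pins. Origin: centre of its underside; z is its axis.
- mug: Green and white mug, bystander, 92 x 127 mm with its handle, 93 mm tall. Origin: underside; leave alone.
- garlic: Garlic bulb, bystander, 56 mm across and tall. Origin: underside; leave alone.
- lemon: Lemon, bystander, 71 x 53 x 51 mm. Origin: underside; leave alone.
Things that resemble listed ones, but are neither listed nor needed, are in the scene too. There is more than one size of the spice_jar; the job needs the larger.

How it is judged:
By the outcome, as a careful person would: the job done as asked, in the order asked, and still so for the second after the job is handed in, with the robot touching nothing.
It also fails if it takes over 67 s, if anything falls off the work surface, if the arm or the gripper's body presses on something with over 40 N, if the wrist force passes 120 N, or if a joint passes its speed limit or range.

## Robot

A 6-joint arm with a two-finger parallel gripper is mounted at the origin on a cart in front of the work surface, level with it; the furniture and walls round the work are solid. World frame = base frame: x ahead of the robot, y to its left, z up, the work surface at z = 0. Lengths are in mm, angles in rad, forces in N, time in s.
With the tool pointing down it reaches from about 300 to 775 mm from the base axis. Payload 14.6 kg.
Tool frame: the origin (TCP) lies at the very end of the fingers, on their centre line; the grasp point (between the pads) lies 19 mm behind it; z points along the fingers, y is the line along which they close (so a half turn about z gives the same grasp; the last joint's range is limited). The gripper opens to 94 mm and grips with 3 to 60 N. Pads are 16 mm wide; open, the fingers measure 119 mm over their backs; the gripper's body (75 mm by 177 mm) begins 78 mm behind the grasp point.
Start: joints at [-1.251, 0.3, 1.521, -0, 1.321, -0.067], TCP at [207.467, -509.359, 205.446] pointing down, gripper open.
Joint ranges: [-3.03, 3.03], [-0.79, 2.21], [0.23, 2.52], [-1.04, 4.18], [0, 3.07], [-2.55, 2.55]. Speed limits (rad/s): [2.22, 2.22, 2.57, 3.14, 3.14, 3.14].

## Interface

Orientations are given as [roll, pitch, yaw] about the fixed x, y, z axes, in that order (R = Rz(yaw) Ry(pitch) Rx(roll)).
In Python, from cell import manip gives the robot as it stands.
- The arm moves only by the tool servo_tool, never from a script. Its argument "rows" is a list of rows, each a list of 7 numbers: the turn, a rotation vector about the world's x, y, z in degrees, then the shift along the world's x, y, z in mm, then the closure, from 0 (fully open) to 1 (shut). In form: [[rx, ry, rz, dx, dy, dz, fingers], ...]. A call has 1 to 20 rows; each row shifts and turns the commanded pose from where the row before left it; what a row does not reach is not made up. A row lasts 1/8 s, in which the tool goes at most 62.5 mm and 10.7 degrees, less where a joint would pass 70% of its speed; a pose out of reach is approached as far as the arm can. A call with a gripper value outside its range is refused whole. The fingers move at their own pace and stop on an object; "grip_force" is the grip in N (left out, the last holds). Time passes only in rows, so rows that do not move let the fingers close. It gives the time, the measured TCP pose, the force, the opening and the grip force at its end, in the units of the state.
- manip.read_state(): the state, without advancing time (a new reading comes with each control period).
- manip.camera(name): name is "scene" or "top" or "wrist"; returns the picture (480x640x3 uint8, red, green, blue); there is no depth.
- manip.camera_info(name): a dict with "fx", "fy", "cx", "cy" (pixels), "D" ([k1, k2, p1, p2, k3] as OpenCV has them; the pictures are not rectified), "position" and "rotation" of the camera in the world; the wrist camera has in their place "T_tool_cam" (4x4, takes a point from camera to tool coordinates, whose origin is the TCP and whose axes are the flange's). Camera axes: x right, y down, z forward; pixel columns grow to the right and rows downward; lengths in mm; the calibration is good to about 2 mm. A picture is of the moment at which its call begins: read the wrist's pose just before it. camera_info takes no time and is no camera call.
- manip.sign_off(): hands the job in; it is judged then, once.
The state is a dict: "clock": time; "joints": joint angles; "qd": joint speeds; "effort": joint torques, N m; "eef_pos": TCP position; "eef_rot": TCP orientation; "wrist_force": force on the tool from outside, world axes, zero at the start; "moment": the same for the moment, N m; "finger_gap": finger opening in mm; "finger_force": force on a finger pad.
Only numpy, scipy, OpenCV 4.12 (cv2) and the standard library are available. Lean on these libraries where they do the work, as an engineer would, in place of code of your own. Each camera call takes 0.05 s, during which the arm holds its last target. There are 200 camera calls.

## Working session

There is one attempt and no reset: what is moved stays moved. The work goes in short steps, Python scripts to look and compute and a tool call to move; the robot and the scene stay as the last step left them, time stands still between calls to the robot, and variables do not carry over. Pictures are saved under pics/ and viewed, at most 10 in all, crops included, and the job is handed in when it is done.

Besides the shell and the picture viewer there is one more tool, called after "Request:" by a JSON object that holds its "op" and its "data", one argument or row to a line. servo_tool: Moves the arm, as the interface text tells. Its arguments: {"type":"object","properties":{"rows":{"type":"array","items":{"type":"array","items":{"type":"number"}}},"grip_force":{"type":"number"}},"required":["rows"]}

```bash
mkdir -p pics
cat > h.py <<'E'
import numpy as np, cv2
from cell import manip
from scipy.spatial.transform import Rotation as R
def K(i): return np.array([[i['fx'],0,i['cx']],[0,i['fy'],i['cy']],[0,0,1.]])
def pose(name):
    i=manip.camera_info(name)
    if name=='wrist':
        s=manip.read_state(); T=np.eye(4); T[:3,:3]=R.from_euler('xyz',s['eef_rot']).as_matrix(); T[:3,3]=s['eef_pos']
        T=T@np.array(i['T_tool_cam']); return i,T[:3,3],T[:3,:3]
    r=np.array(i['rotation']); 
    return i,np.array(i['position']),r if r.shape==(3,3) else R.from_euler('xyz',r).as_matrix()
def px2w(name,uv,z,P=None):
    i,p,r=P or pose(name); uv=np.array(uv,float).reshape(-1,1,2)
    n=cv2.undistortPoints(uv,K(i),np.array(i['D'],float)).reshape(-1,2)
    d=np.c_[n,np.ones(len(n))]@r.T; z=np.broadcast_to(z,len(n))
    return p+d*((z-p[2])/d[:,2])[:,None]
def w2px(name,X,P=None):
    i,p,r=P or pose(name); c=(np.array(X,float).reshape(-1,3)-p)@r
    return cv2.projectPoints(c,np.zeros(3),np.zeros(3),K(i),np.array(i['D'],float))[0].reshape(-1,2)
def snap(name,f):
    a=manip.camera(name)[:,:,::-1]; cv2.imwrite('pics/'+f,a); return a
E
python3 - <<'E'
from h import *
snap('scene','s0.png');snap('top','t0.png')
for n in('scene','top'): print(manip.camera_info(n))
print(manip.camera_info('wrist')['T_tool_cam']);print(manip.read_state())
E
```

```text
{'fx': 608.100207693695, 'fy': 608.100207693695, 'cx': 326.5950516163334, 'cy': 236.5593091039558, 'D': array([-0.05367336,  0.        ,  0.        ,  0.        ,  0.        ]), 'position': array([ 399.61434646, -704.73708869, 1169.27610953]), 'rotation': array([-2.57452586,  0.01637602, -0.29518064])}
{'fx': 501.28065277383723, 'fy': 501.28065277383723, 'cx': 315.3791769205164, 'cy': 235.2006999224216, 'D': array([-0.11322548,  0.        ,  0.        ,  0.        ,  0.        ]), 'position': array([ 328.4356088 ,  -54.16405085, 1246.06844028]), 'rotation': array([-2.92406843, -0.00389668, -1.5483024 ])}
[[-2.60689433e-04 -9.68832340e-01 -2.47717235e-01  7.07785234e+01]
 [ 9.99999799e-01 -3.95732310e-04  4.95358667e-04 -1.07860033e+00]
 [-5.77949211e-04 -2.47717057e-01  9.68832249e-01 -1.78997097e+02]
 [ 0.00000000e+00  0.00000000e+00  0.00000000e+00  1.00000000e+00]]
{'clock': 0.1, 'joints': array([-1.25061909e+00,  3.00436434e-01,  1.52153810e+00, -4.51326716e-06,
        1.32069001e+00, -6.65621663e-02]), 'qd': array([-0.00119377, -0.00192916, -0.00139221, -0.00033887,  0.00086506,
        0.00047562]), 'effort': array([ 1.35313123e-03, -5.32639360e+01, -3.53284621e+01,  7.08897924e-02,
        2.34468776e-02, -4.79584628e-05]), 'eef_pos': array([ 207.38300316, -509.1426556 ,  204.92352584]), 'eef_rot': array([-3.14052285e+00, -6.69327495e-05,  3.86740488e-01]), 'wrist_force': array([ 0.38282147, -0.44996352, -0.17219047]), 'moment': array([-0.01834227,  0.02309628, -0.02786198]), 'finger_force': 0.0, 'finger_gap': 93.85981978863862}
```

View pics/s0.png

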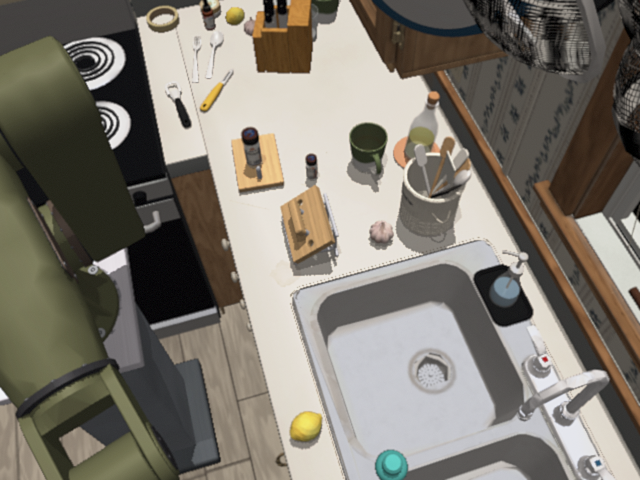

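View pics/t0.png

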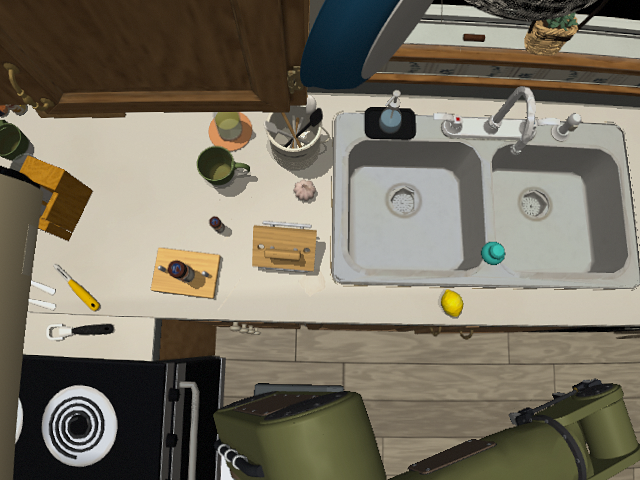

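The scene shows two candidate jars: the large one on the base (scene 251,145 / top 180,271) and a small one on the worktop (scene 312,165 / top 216,224). The one on the base between the pins is larger, so it fits the description. The plate on its stand is at top (285,248). I'll enlarge both views to confirm and measure.

Run:
```python
from h import *
a=cv2.imread('pics/t0.png');c=a[205:305,140:330]
cv2.imwrite('pics/tc.png',cv2.resize(c,None,fx=4,fy=4,interpolation=cv2.INTER_CUBIC))
a=cv2.imread('pics/s0.png');c=a[115:275,220:400]
cv2.imwrite('pics/sc.png',cv2.resize(c,None,fx=3.6,fy=3.6,interpolation=cv2.INTER_CUBIC))
```

```text
(no output)
```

View pics/tc.png

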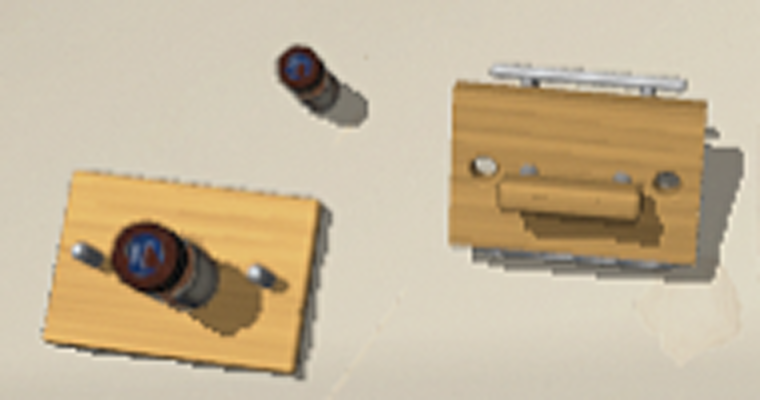

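View pics/sc.png

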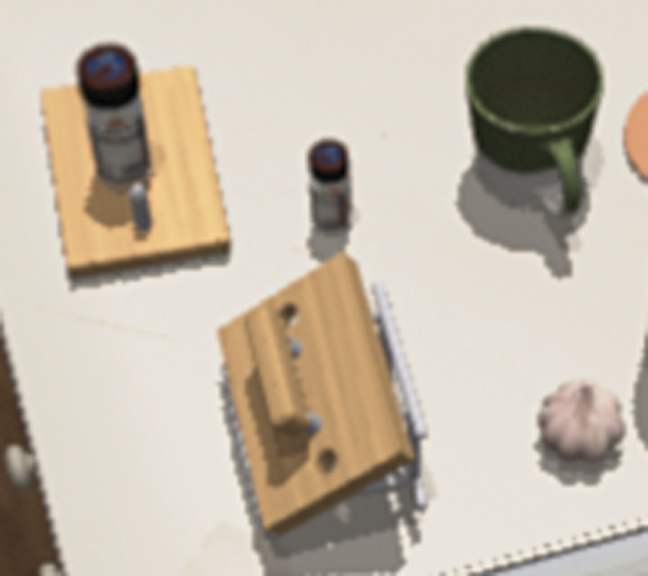

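The larger jar is confirmed: it is on the base, top centre at crop (155,255), while the small jar is at crop (302,68). Next I'll fit the base, plate and jar poses from both views.

```bash
cat > fit.py <<'E'
from h import *
from scipy.optimize import least_squares
PT,PS=pose('top'),pose('scene')
T=lambda l:np.array(l)/4+[140,205]-.375
S=lambda l:np.array(l)/3.6+[220,115]-.36
def fit(name,t,s,x0,rot,mask):
    mt,pt=t;ms,ps=s
    def f(x):
        Rm=rot(x)
        return np.r_[(w2px('top',np.array(mt)@Rm.T+x[:3],PT)-pt).ravel(),(w2px('scene',np.array(ms)@Rm.T+x[:3],PS)-ps).ravel()]
    g=lambda y:f(np.where(mask,np.resize(y,len(x0)) if 0 else put(y),0))
    def put(y):
        x=np.array(x0,float);x[mask]=y;return x
    h=lambda y:f(put(y))
    r=least_squares(h,np.array(x0,float)[mask],loss='soft_l1')
    x=put(r.x);print(name,x.round(3),'res',f(x).reshape(-1,2).round(1).tolist());return x
yaw=lambda x:R.from_euler('z',x[3]).as_matrix()
c=lambda a,b,z:[[a,b,z],[a,-b,z],[-a,-b,z],[-a,b,z]]
b=fit('base',(c(55,80,20)+[[0,55,58],[0,-55,58]],T([[75,172],[320,200],[298,375],[45,342],[78,247],[254,268]])),
 (c(55,80,20),S([[195,67],[230,245],[70,268],[40,90]])),[330,200,0,0],yaw,np.array([1,1,0,1],bool))
prot=lambda x:R.from_euler('z',x[3]).as_matrix()@R.from_euler('y',-np.deg2rad(x[4])).as_matrix()
m=c(50,75,16)+[[0,55,16],[0,-55,16]]
p=fit('plate',(m,T([[455,80],[707,100],[697,265],[450,245],[484,167],[667,181]])),
 (m,S([[345,253],[410,460],[268,530],[220,330],[290,312],[328,460]])),[370,0,50,0,33],prot,np.array([1,1,1,1,0],bool))
print(R.from_matrix(prot(p)).as_matrix().round(3).tolist())
print('handle centre',prot(p)@[0,0,44]+p[:3])
print('jar',px2w('top',T([[155,255]]),125),px2w('scene',S([[108,65]]),125))
print('small',px2w('top',T([[302,68]]),70),'mug/garlic/lemon',px2w('top',[[217,166],[304,189],[452,303]],[93,40,30]))
E
python3 fit.py
```

```text
base [497.189 266.812   0.      6.192] res [[0.0, -0.4], [1.0, -0.1], [-0.2, -0.0], [-0.1, 0.4], [0.6, 1.2], [1.0, 1.3], [0.2, -1.5], [1.0, -1.9], [-0.3, -0.3], [0.1, -0.6]]
plate [562.738  21.496  53.046  -6.339  33.   ] res [[-0.1, 2.2], [0.1, 2.1], [-0.2, -0.7], [0.2, -0.5], [0.4, 0.7], [0.3, 0.7], [0.7, -0.7], [-1.0, -2.8], [0.8, -0.6], [0.4, -0.2], [0.1, 1.0], [0.6, 0.4]]
[[0.837, 0.056, -0.544], [-0.047, 0.998, 0.03], [0.545, 0.0, 0.839]]
handle centre [538.81042364  22.82620836  89.9470121 ]
jar [[491.6864657  256.95768373 125.        ]] [[490.40800164 260.45114021 125.        ]]
small [[616.45964253 191.07731448  70.        ]] mug/garlic/lemon [[ 750.91724428  191.40689067   93.        ]
 [ 713.46982414  -21.5458128    40.        ]
 [ 435.63644132 -389.9787585    30.        ]]
```

Request:
{"op": "servo_tool", "data": {
  "rows": [
    [0,0,3.9,17.8,48,0,0],
    [0,0,3.9,17.8,48,0,0],
    [0,0,3.9,17.8,48,0,0],
    [0,0,3.9,17.8,48,0,0],
    [0,0,3.9,17.8,48,0,0],
    [0,0,3.9,17.8,48,0,0],
    [0,0,3.9,17.8,48,0,0],
    [0,0,3.9,17.8,48,0,0],
    [0,0,3.9,17.8,48,0,0],
    [0,0,3.9,17.8,48,0,0],
    [0,0,3.9,17.8,48,0,0],
    [0,0,3.9,17.8,48,0,0],
    [0,0,3.9,17.8,48,0,0],
    [0,0,3.9,17.8,48,0,0],
    [0,0,3.9,17.8,48,0,0],
    [0,0,3.9,17.8,48,0,0],
    [0,0,0,0,0,0,0]
  ]
}}

```text
clock: 2.22
eef_pos: [492.2, 260.9, 204.2]
eef_rot: [-3.14, 0.001, 1.479]
wrist_force: [0.7, -0.1, -1.2]
finger_gap: 93.8
finger_force: 0.0
```

Run:
```python
from h import *
P=pose('wrist'); s=manip.read_state(); print(s['clock'],s['eef_pos'],np.rad2deg(s['eef_rot']),s['joints'])
import pickle; pickle.dump(P,open('P1.pkl','wb'))
snap('wrist','w1.png'); print(P[1],w2px('wrist',[[491,259,125],[497,212,58],[497,322,58]],P))
```

```text
2.225 [492.22051997 260.87534318 204.23952608] [-1.79912216e+02  3.59492431e-02  8.47640458e+01] [4.21509090e-01 3.17621795e-01 1.50073368e+00 2.11472260e-04
 1.32488004e+00 5.12842561e-01]
[497.89009736 332.93829882 383.19255516] [[320.67231666 253.67587872]
 [332.37428811 283.18066977]
 [320.99286901 155.61307837]]
```

View pics/w1.png

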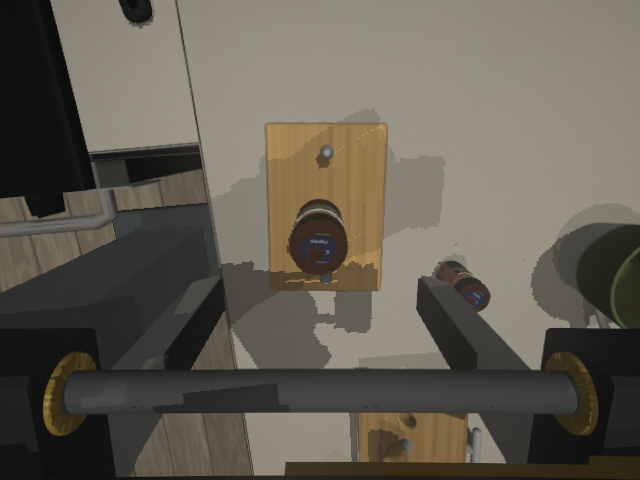

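The wrist view shows the jar lid centred at (318,248), the far pin at (327,152), the near pin at about (325,279), and the board corners at (265,124), (387,124), (382,290) and (270,290).

Run:
```python
from h import *
import pickle
from scipy.optimize import least_squares
P=pickle.load(open('P1.pkl','rb'))
print('jar',px2w('wrist',[[318,248]],125,P),'pin',px2w('wrist',[[327,152],[325,279]],58,P),'corners',px2w('wrist',[[265,124],[387,124],[382,290],[270,290]],20,P))
m=np.array([[-55,80,20],[55,80,20],[55,-80,20],[-55,-80,20],[0,55,58]])
uv=np.array([[265,124],[387,124],[382,290],[270,290],[327,152]])
f=lambda x:(w2px('wrist',m@R.from_euler('z',x[2]).as_matrix().T+[x[0],x[1],0],P)-uv).ravel()
r=least_squares(f,[497,267,-.09]);print(r.x,r.fun.reshape(-1,2).round(1).tolist())
# cabinet corner triangulation
from itertools import product
def ray(n,uv):
    a=px2w(n,[uv],0)[0];b=px2w(n,[uv],500)[0];return a,b-a
a,d=ray('top',(306,110));b,e=ray('scene',(393,75))
t=np.linalg.lstsq(np.c_[d,-e],b-a,rcond=None)[0];print('cab',a+d*t[0],b+e*t[1])
```

```text
jar [[489.55125368 263.17820179 125.        ]] pin [[502.08784239 324.38530076  58.        ]
 [490.88511545 216.46109092  58.        ]] corners [[450.01565693 352.34148255  20.        ]
 [557.50452768 342.42775188  20.        ]
 [545.00682364 186.35139831  20.        ]
 [435.0157061  196.37614936  20.        ]]
[ 4.96917793e+02  2.69145911e+02 -8.94106222e-02] [[-1.0, -1.6], [1.4, -1.9], [-0.4, 1.7], [0.2, 1.9], [-0.3, 0.6]]
cab [702.77994419 -33.35330472 497.20946288] [702.0949525  -33.38861942 496.86606353]
```

Request:
{"op": "servo_tool", "data": {
  "rows": [
    [0,0,0,-2,0,-30,0],
    [0,0,0,0,0,-35,0],
    [0,0,0,0,0,-35,0],
    [0,0,0,0,0,-22,0],
    [0,0,0,0,0,0,0.3],
    [0,0,0,0,0,0,1],
    [0,0,0,0,0,0,1],
    [0,0,0,0,0,0,1],
    [0,0,0,0,0,0,1],
    [0,0,0,0,0,0,1],
    [0,0,0,0,0,0,1]
  ],
  "grip_force": 12
}}

```text
clock: 3.65
eef_pos: [490.3, 258.7, 83.5]
eef_rot: [3.142, -0.0, 1.476]
wrist_force: [-1.1, 1.0, 1.3]
finger_gap: 40.6
finger_force: 12.0
```

Request:
{"op": "servo_tool", "data": {
  "rows": [
    [0,0,0,0,0,15,1],
    [0,0,0,0,0,25,1],
    [0,0,0,10,4,20,1],
    [0,0,0,22,9,0,1],
    [0,0,0,25,10,0,1],
    [0,0,0,25,10,0,1],
    [0,0,0,25,9,0,1],
    [0,0,0,18,7,0,1],
    [0,0,0,7,2,0,1],
    [0,0,0,0,0,-20,1],
    [0,0,0,0,0,-25,1],
    [0,0,0,0,0,-15,1],
    [0,0,0,0,0,-10,1],
    [0,0,0,0,0,-5,1],
    [0,0,0,0,0,0,1]
  ]
}}

```text
clock: 5.52
eef_pos: [622.3, 309.7, 68.6]
eef_rot: [3.141, -0.0, 1.476]
wrist_force: [0.4, -0.6, -1.9]
finger_gap: 40.9
finger_force: 12.0
```

Request:
{"op": "servo_tool", "data": {
  "rows": [
    [0,0,0,0,0,-2,1],
    [0,0,0,0,0,-1.5,1],
    [0,0,0,0,0,-1,1],
    [0,0,0,0,0,0,1]
  ]
}}

```text
clock: 6.02
eef_pos: [622.3, 309.6, 63.9]
eef_rot: [-3.142, 0.0, 1.476]
wrist_force: [-0.6, 0.5, -1.9]
finger_gap: 40.5
finger_force: 12.0
```

Request:
{"op": "servo_tool", "data": {
  "rows": [
    [0,0,0,0,0,-0.7,1],
    [0,0,0,0,0,0,1],
    [0,0,0,0,0,-0.5,1],
    [0,0,0,0,0,0,1]
  ]
}}

```text
clock: 6.52
eef_pos: [622.5, 309.7, 63.5]
eef_rot: [3.141, -0.0, 1.476]
wrist_force: [-1.6, -1.6, 5.8]
finger_gap: 40.7
finger_force: 12.0
```

Request:
{"op": "servo_tool", "data": {
  "rows": [
    [0,0,0,0,0,0,0.4],
    [0,0,0,0,0,0,0],
    [0,0,0,0,0,0,0],
    [0,0,0,0,0,0,0],
    [0,0,0,0,0,25,0],
    [0,0,0,0,0,40,0],
    [0,0,0,0,0,45,0],
    [0,0,0,0,-10,40,0],
    [0,0,0,-15,-30,30,0],
    [0,0,0,-15,-40,0,0],
    [0,0,0,-15,-40,0,0],
    [0,0,0,-15,-40,0,0],
    [0,0,0,-15,-40,0,0],
    [0,0,0,-15,-40,0,0],
    [0,0,0,-10,-35,0,0],
    [0,0,0,0,-10,0,0],
    [0,0,0,0,0,0,0]
  ]
}}

```text
clock: 8.65
eef_pos: [522.5, 24.6, 242.9]
eef_rot: [3.141, -0.0, 1.475]
wrist_force: [0.2, 0.1, -0.2]
finger_gap: 93.8
finger_force: 0.0
```

Run:
```python
from h import *
P=pose('wrist'); s=manip.read_state(); print(s['clock'],s['eef_pos'],np.rad2deg(s['eef_rot']),s['wrist_force'])
import pickle; pickle.dump(P,open('P2.pkl','wb'))
a=snap('wrist','w2.png'); b=snap('top','t2.png')
c=np.vstack([a[:,:640],]); t=cv2.resize(b[180:300,130:290],(640,480))
cv2.imwrite('pics/w2c.png',cv2.resize(a,(800,600),interpolation=cv2.INTER_CUBIC)); cv2.imwrite('pics/t2c.png',t)
```

```text
8.65 [522.53736386  24.62049    242.8726943 ] [ 1.79983338e+02 -7.85771811e-03  8.45151380e+01] [ 0.20621229  0.13417417 -0.24100567]
```

View pics/w2c.png

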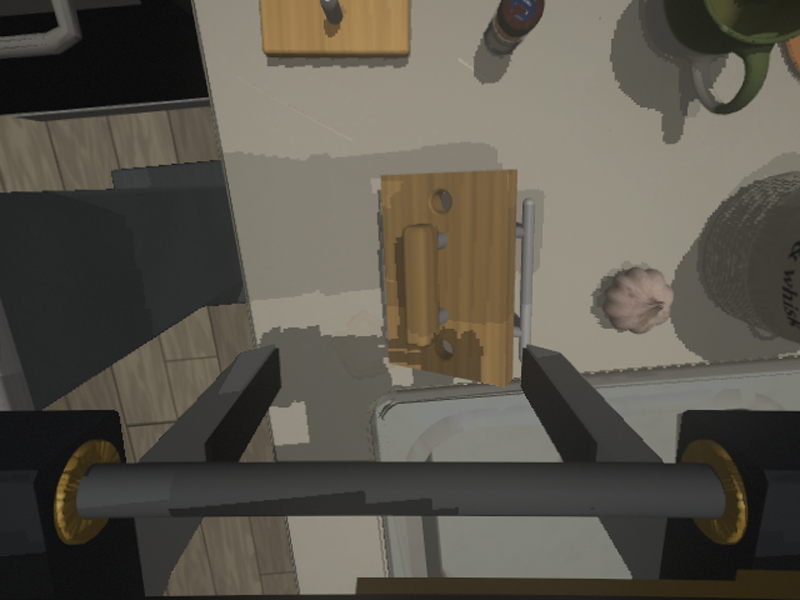

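View pics/t2c.png

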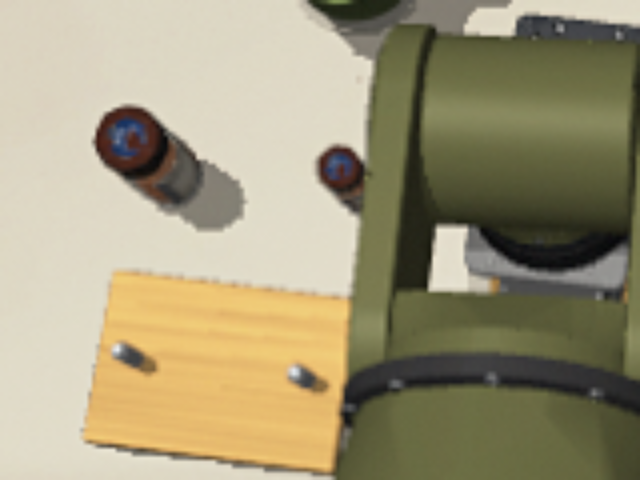

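The jar stands upright and clear at t2c (130,140), and both pins are visible at (121,349) and (297,373). The plate corners in w2c are (381,178), (517,170), (505,386) and (389,364), the holes (442,201) and (447,349), and the handle top spans (404–436, 226–345).

```bash
cat > fit2.py <<'E'
from h import *
import pickle
from scipy.optimize import least_squares
P1,P2=[pickle.load(open(f,'rb')) for f in('P1.pkl','P2.pkl')]
PT,PS=pose('top'),pose('scene')
T=lambda l:np.array(l)/4+[140,205]-.375
S=lambda l:np.array(l)/3.6+[220,115]-.36
W=lambda l:np.array(l)*.8-.1
c=lambda a,b,z:[[a,b,z],[a,-b,z],[-a,-b,z],[-a,b,z]]
m=c(50,75,16)+[[0,55,16],[0,-55,16]]
obs=[(m,'top',PT,T([[455,80],[707,100],[697,265],[450,245],[484,167],[667,181]])),
(m,'scene',PS,S([[345,253],[410,460],[268,530],[220,330],[290,312],[328,460]])),
(m+c(9,42,56),'wrist',P2,W([[517,170],[505,386],[389,364],[381,178],[442,201],[447,349],[435,226],[436,345],[407,344],[405,226]]))]
def rot(x): return R.from_euler('z',x[3]).as_matrix()@R.from_euler('y',-np.deg2rad(33)).as_matrix()
def run(obs,rot,x0,lab):
    f=lambda x:np.concatenate([(w2px(n,np.array(mm)@rot(x).T+x[:3]*([1,1,len(x)>3 and lab=='plate']),P)-uv).ravel() for mm,n,P,uv in obs])
    r=least_squares(f,x0,loss='soft_l1');print(lab,r.x.round(3),f(r.x).reshape(-1,2).round(1).tolist());return r.x
p=run(obs,rot,[562,21,53,-.056],'plate')
p3=run(obs[2:],rot,p,'plate')
for q in(p,p3):
    G=rot(q)@[0,0,44]+q[:3]; Tt=rot(q)@[0,0,25]+q[:3]; print('grasp',G,'tcp',Tt,'n',rot(q)[:,2])
bm=c(55,80,20)+[[0,55,58],[0,-55,58]]
yawr=lambda x:R.from_euler('z',x[3]).as_matrix()
t2=np.array([[121,349],[297,373]])/4+[130,180]-.375
bo=[(bm,'top',PT,np.r_[T([[75,172],[320,200],[298,375],[45,342]]),t2]),
(bm[:4]+[bm[4]],'wrist',P1,np.array([[387,124],[382,290],[270,290],[265,124],[327,152]]))]
run(bo,yawr,[497,269,0,-.09],'base')
E
python3 fit2.py
```

```text
plate [ 5.63065e+02  2.13730e+01  5.30350e+01 -6.60000e-02] [[0.1, 1.7], [0.2, 2.2], [-0.4, -0.5], [0.0, -1.0], [0.4, 0.3], [0.3, 0.8], [1.2, -0.6], [-1.1, -2.6], [0.6, -0.7], [0.8, -0.4], [0.5, 0.9], [0.5, 0.5], [-2.9, 0.1], [2.1, -0.2], [2.8, -2.0], [3.8, -2.6], [2.2, 0.7], [-1.0, -0.5], [-5.7, 0.2], [-4.9, 3.9], [0.5, 1.4], [-0.6, -0.4]]
plate [ 5.63232e+02  2.13650e+01  5.32020e+01 -7.20000e-02] [[-2.1, 0.3], [1.9, 0.1], [2.6, -2.2], [4.4, -2.9], [2.7, 0.7], [-1.1, -0.5], [-5.2, 0.0], [-5.0, 3.8], [0.4, 1.2], [-0.1, -0.7]]
grasp [539.15297632  22.94877707  89.93663382] tcp [549.47870787  22.26811282  74.00189303] n [-0.54345956  0.03582443  0.83867057]
grasp [539.32878082  23.07761701  90.10360337] tcp [549.65046009  22.33804083  74.16886258] n [-0.54324628  0.03892506  0.83867057]
base [ 4.97054e+02  2.68550e+02  1.00000e-03 -9.00000e-02] [[-0.7, -0.3], [0.3, -0.1], [-0.9, 0.0], [-0.8, 0.5], [-0.9, 0.7], [-0.5, 0.0], [1.7, -1.2], [-0.2, 2.3], [0.4, 2.4], [-0.7, -0.9], [-0.0, 1.4]]
```

Request:
{"op": "servo_tool", "data": {
  "rows": [
    [0,0,1.7,-6,0,-7,0.4],
    [-0.44,-6.6,0,-6,0,-14,0.4],
    [-0.44,-6.6,0,-6,0,-14,0.4],
    [-0.44,-6.6,0,-5,0.5,-14,0.4],
    [-0.44,-6.6,0,-5,0.5,-14,0.4],
    [-0.44,-6.6,0,-5,0.6,-14,0.4],
    [0,0,0,0,0,0,0.4],
    [0,0,0,0,0,0,0.4]
  ]
}}

```text
clock: 9.75
eef_pos: [490.0, 26.5, 166.7]
eef_rot: [2.565, 0.001, 1.506]
wrist_force: [0.6, -0.4, 0.4]
finger_gap: 56.4
finger_force: 0.0
```

Run:
```python
from h import *
s=manip.read_state(); M=R.from_euler('xyz',s['eef_rot']).as_matrix(); print(s['clock'],s['eef_pos'],M.round(3),s['finger_gap'],s['joints'])
Rp=R.from_euler('z',-.067).as_matrix()@R.from_euler('y',-np.deg2rad(33)).as_matrix()
want=np.c_[Rp[:,1],Rp[:,0],-Rp[:,2]]
print(np.rad2deg(R.from_matrix(want@M.T).as_rotvec()), np.array([549.5,22.3,74])-s['eef_pos'], Rp[:,2])
P=pose('wrist'); a=snap('wrist','w3.png')
p=np.array([563.1,21.4,53.1])
for q in [[9,42,56],[9,-42,56],[-9,-42,56],[-9,42,56],[0,55,16],[0,-55,16]]:
  u=w2px('wrist',Rp@q+p,P)[0]; print(u.round()); cv2.circle(a,tuple(int(v) for v in u.round()),3,(0,0,255),1)
cv2.imwrite('pics/w3c.png',a)
```

```text
9.75 [489.95476898  26.51404492 166.6566434 ] [[ 0.065  0.837  0.544]
 [ 0.998 -0.054 -0.036]
 [-0.001  0.545 -0.838]] 56.394962119576014 [-1.05535679e-03 -7.11644038e-02  2.14286264e+00 -7.44256427e-02
  4.95539315e-01  1.18274973e-01]
[ 0.05399161  0.02616304 -0.13937756] [ 59.54523102  -4.21404492 -92.6566434 ] [-0.54341705  0.03646352  0.83867057]
[335. 190.]Traceback (most recent call last):
  File "<stdin>", line 9, in <module>
cv2.error: OpenCV(4.12.0) :-1: error: (-5:Bad argument) in function 'circle'
> Overload resolution failed:
>  - Layout of the output array img is incompatible with cv::Mat
>  - Expected Ptr<cv::UMat> for argument 'img'
```

Run:
```python
from h import *
P=pose('wrist'); a=cv2.imread('pics/w3.png')
Rp=R.from_euler('z',-.067).as_matrix()@R.from_euler('y',-np.deg2rad(33)).as_matrix()
p=np.array([563.1,21.4,53.1])
for q in [[9,42,56],[9,-42,56],[-9,-42,56],[-9,42,56],[0,55,16],[0,-55,16]]:
  u=w2px('wrist',Rp@q+p,P)[0]; cv2.circle(a,tuple(int(v) for v in u.round()),3,(0,0,255),1)
cv2.imwrite('pics/w3c.png',a)
```

```text
(no output)
```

View pics/w3c.png

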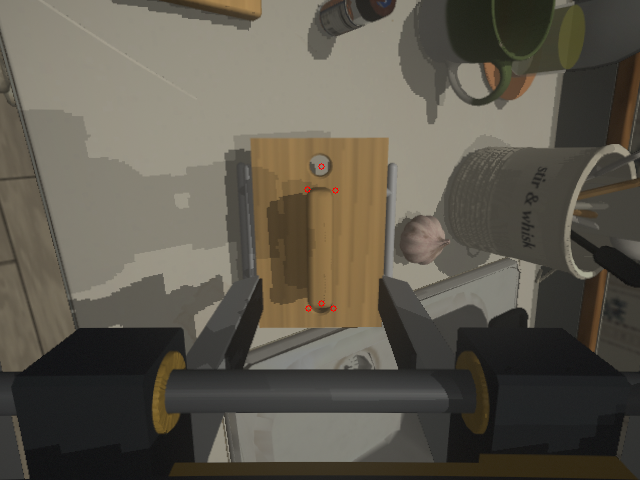

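Request:
{"op": "servo_tool", "data": {
  "rows": [
    [0,0,0,10,-0.7,-15.4,0.4],
    [0,0,0,10,-0.7,-15.4,0.4],
    [0,0,0,10,-0.7,-15.4,0.4],
    [0,0,0,10,-0.7,-15.4,0.4],
    [0,0,0,10,-0.7,-15.4,0.4],
    [0,0,0,9.5,-0.7,-15.4,0.4],
    [0,0,0,0,0,0,0.4],
    [0,0,0,0,0,0,1],
    [0,0,0,0,0,0,1],
    [0,0,0,0,0,0,1],
    [0,0,0,0,0,0,1],
    [0,0,0,0,0,0,1],
    [0,0,0,0,0,0,1]
  ],
  "grip_force": 40
}}

```text
clock: 11.42
eef_pos: [549.4, 22.1, 74.0]
eef_rot: [2.563, 0.001, 1.505]
wrist_force: [2.7, -0.1, 6.3]
finger_gap: 17.6
finger_force: 40.0
```

Request:
{"op": "servo_tool", "data": {
  "rows": [
    [0,0,0,-4,0.3,6.3,1],
    [0,0,0,-8,0.5,12.7,1],
    [0,0,0,-12,0.8,19,1],
    [0,0,0,0,0,25,1],
    [0,0,0,0,0,25,1],
    [0.36,5.48,0,0,10,10,1],
    [0.36,5.48,0,-4,25,0,1],
    [0.36,5.48,0,-4,30,0,1],
    [0.36,5.48,0,-4,35,0,1],
    [0.36,5.48,0,-4,35,0,1],
    [0.36,5.48,0,-4,35,0,1],
    [0,0,-1.3,-4,35,0,1],
    [0,0,0,-3,25,0,1],
    [0,0,0,-1,10,0,1],
    [0,0,0,0,4,0,1],
    [0,0,0,0,0,0,1],
    [0,0,0,0,0,0,1]
  ]
}}

```text
clock: 13.55
eef_pos: [496.9, 267.0, 171.4]
eef_rot: [3.14, 0.001, 1.482]
wrist_force: [0.8, 0.3, -2.3]
finger_gap: 17.7
finger_force: 40.0
```

Run:
```python
from h import *
s=manip.read_state(); M=R.from_euler('xyz',s['eef_rot']).as_matrix(); print(s['clock'],s['eef_pos'],M.round(3),s['finger_gap'],s['wrist_force'],s['moment'])
P=pose('wrist'); a=snap('wrist','w4.png').copy()
Rp=R.from_euler('z',-.09).as_matrix(); p=s['eef_pos']-np.array([0,0,25])
for q in [[9,42,56],[-9,42,56],[0,55,16],[50,75,16],[-50,75,16]]:
  u=w2px('wrist',Rp@q+p,P)[0]; cv2.circle(a,tuple(int(v) for v in u.round()),3,(0,0,255),1)
for q in [[0,55,58],[0,-55,58],[55,80,20],[-55,80,20]]:
  u=w2px('wrist',Rp@q+[497,268.5,0],P)[0]; cv2.circle(a,tuple(int(v) for v in u.round()),3,(255,0,0),1)
t=snap('top','t4.png')
cv2.imwrite('pics/w4c.png',np.hstack([cv2.resize(a[:330,150:490],(412,400)),cv2.resize(t[230:310,140:230],(388,400),interpolation=cv2.INTER_CUBIC)[:,:388]]))
```

```text
13.55 [496.89787717 266.95901878 171.37524842] [[ 0.088  0.996  0.002]
 [ 0.996 -0.088 -0.001]
 [-0.001  0.002 -1.   ]] 17.702186922737905 [ 0.81465706  0.33051967 -2.31148981] [-0.00054938 -0.09232763 -0.05587739]
```

View pics/w4c.png

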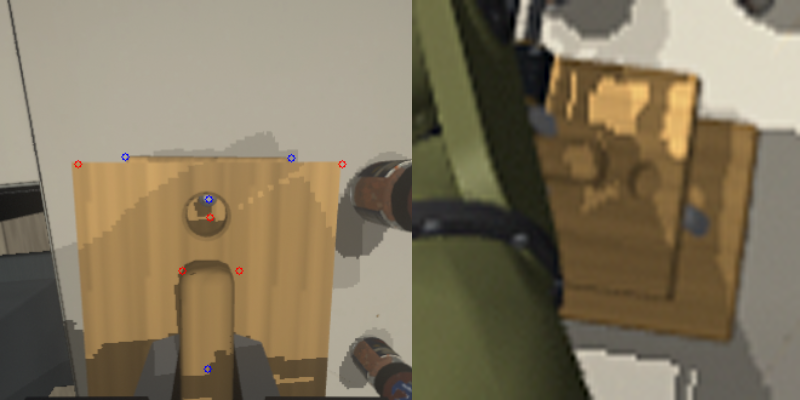

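The grip is good: plate level, hole centre at w4c (207,214), about 1 mm from predicted. I'll lower to just above the pins and check the pin in the hole.

Request:
{"op": "servo_tool", "data": {
  "rows": [
    [0,0,0,1,1,-15,1],
    [0,0,0,0,0,-25,1],
    [0,0,0,0,0,-20,1],
    [0,0,0,0,0,-15,1],
    [0,0,0,0,0,-5,1],
    [0,0,0,0,0,0,1],
    [0,0,0,0,0,0,1]
  ]
}}

```text
clock: 14.52
eef_pos: [498.1, 268.8, 92.0]
eef_rot: [3.138, -0.0, 1.483]
wrist_force: [1.2, -0.4, -3.2]
finger_gap: 17.6
finger_force: 40.0
```

Run:
```python
from h import *
s=manip.read_state(); print(s['clock'],s['eef_pos'],s['wrist_force'])
P=pose('wrist'); a=snap('wrist','w5.png').copy()
import pickle; pickle.dump(P,open('P5.pkl','wb'))
Rp=R.from_euler('z',-.09).as_matrix(); p=s['eef_pos']-np.array([0,0,25])
print('hole top/bottom pred',w2px('wrist',[Rp@[0,55,16]+p,Rp@[0,55,0]+p],P),'pin nose',w2px('wrist',[Rp@[0,55,58]+[497,268.5,0],Rp@[0,55,50]+[497,268.5,0]],P))
u=w2px('wrist',[Rp@[0,55,16]+p],P)[0].astype(int);print(u)
c=a[max(0,u[1]-40):u[1]+40,u[0]-50:u[0]+50]; print(c.shape,max(0,u[1]-40),u[0]-50)
c=cv2.resize(c,None,fx=7,fy=7,interpolation=cv2.INTER_CUBIC)
cv2.imwrite('pics/w5c.png',np.clip(c*1.6,0,255).astype(np.uint8))
```

```text
14.525 [498.08532723 268.81828226  92.02611028] [ 1.22558146 -0.41117923 -3.15951985]
hole top/bottom pred [[322.98453621 179.25448396]
 [322.67668992 176.3860728 ]] pin nose [[320.5609862  175.73243968]
 [320.50464547 174.53183883]]
[322 179]
(80, 100, 3) 139 272
```

View pics/w5c.png

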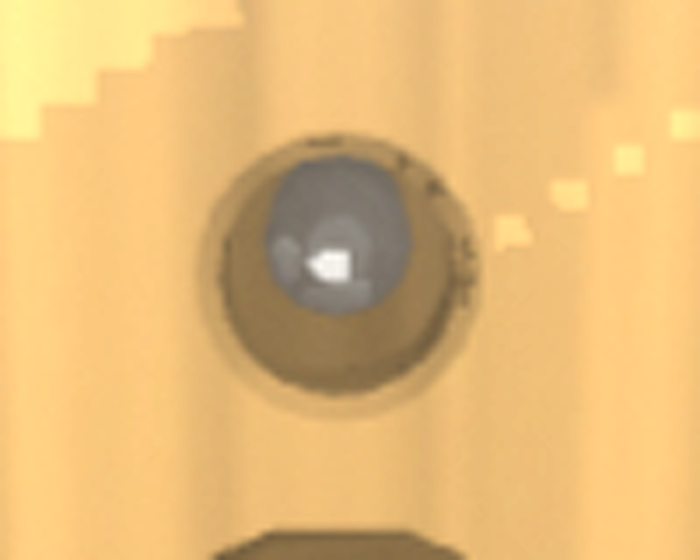

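The pin sits inside the hole outline: hole centre at crop (337,268), pin body at (339,234). I'll convert that to a correction.

Run:
```python
from h import *
import pickle
P=pickle.load(open('P5.pkl','rb')); f=lambda u,v:[(u+.5)/7-.5+272,(v+.5)/7-.5+139]
h=px2w('wrist',[f(337,269)],83,P)[0]; n=px2w('wrist',[f(339,234)],50,P)[0]
print(h,n,'move',n-h)
for z in (20,):  # size check of pin and hole
    print(px2w('wrist',[f(267,234),f(411,234)],50,P)[:,0],px2w('wrist',[f(222,265),f(452,265)],83,P)[:,0],px2w('wrist',[f(222,265),f(452,265)],67,P)[:,0])
```

```text
[501.57421887 324.78490264  83.        ] [501.78559002 324.68547912  50.        ] move [  0.21137115  -0.09942352 -33.        ]
[496.09036917 507.48156913] [493.83777194 509.35961259] [493.08778526 509.9304567 ]
```

Request:
{"op": "servo_tool", "data": {
  "rows": [
    [0,0,0,0,0,-6,1],
    [0,0,0,0,0,-6,1],
    [0,0,0,0,0,-6,1],
    [0,0,0,0,0,-6,1],
    [0,0,0,0,0,0,1]
  ]
}}

```text
clock: 15.2
eef_pos: [497.5, 268.5, 66.7]
eef_rot: [3.14, 0.001, 1.483]
wrist_force: [0.3, -0.2, -3.0]
finger_gap: 17.7
finger_force: 40.0
```

Both pins are engaged with no contact force. Continuing down.

Request:
{"op": "servo_tool", "data": {
  "rows": [
    [0,0,0,0,0,-6,1],
    [0,0,0,0,0,-6,1],
    [0,0,0,0,0,-5,1],
    [0,0,0,0,0,-2,1],
    [0,0,0,0,0,0,1]
  ]
}}

```text
clock: 15.82
eef_pos: [497.7, 268.6, 48.2]
eef_rot: [3.14, 0.001, 1.483]
wrist_force: [1.1, 0.3, -2.7]
finger_gap: 17.4
finger_force: 40.0
```

Request:
{"op": "servo_tool", "data": {
  "rows": [
    [0,0,0,0,0,-1.5,1],
    [0,0,0,0,0,-1,1],
    [0,0,0,0,0,0,1]
  ]
}}

```text
clock: 16.2
eef_pos: [497.7, 268.6, 45.8]
eef_rot: [3.14, 0.001, 1.483]
wrist_force: [0.4, 0.6, -2.6]
finger_gap: 17.7
finger_force: 40.0
```

Request:
{"op": "servo_tool", "data": {
  "rows": [
    [0,0,0,0,0,-0.7,1],
    [0,0,0,0,0,0,1],
    [0,0,0,0,0,-0.5,1],
    [0,0,0,0,0,0,1]
  ]
}}

```text
clock: 16.7
eef_pos: [497.7, 268.6, 44.6]
eef_rot: [3.14, 0.001, 1.483]
wrist_force: [0.4, 0.3, -2.2]
finger_gap: 17.4
finger_force: 40.0
```

Request:
{"op": "servo_tool", "data": {
  "rows": [
    [0,0,0,0,0,-0.6,1],
    [0,0,0,0,0,0,1],
    [0,0,0,0,0,-0.5,1],
    [0,0,0,0,0,0,1]
  ]
}}

```text
clock: 17.2
eef_pos: [497.7, 268.6, 43.5]
eef_rot: [3.14, 0.001, 1.483]
wrist_force: [-0.5, 0.6, -2.8]
finger_gap: 18.1
finger_force: 40.0
```

Request:
{"op": "servo_tool", "data": {
  "rows": [
    [0,0,0,0,0,-0.6,1],
    [0,0,0,0,0,0,1],
    [0,0,0,0,0,-0.6,1],
    [0,0,0,0,0,0,1]
  ]
}}

```text
clock: 17.7
eef_pos: [497.8, 268.6, 42.3]
eef_rot: [3.14, 0.001, 1.483]
wrist_force: [0.4, -0.1, -3.7]
finger_gap: 17.5
finger_force: 40.0
```

Request:
{"op": "servo_tool", "data": {
  "rows": [
    [0,0,0,0,0,-0.5,1],
    [0,0,0,0,0,-0.5,1],
    [0,0,0,0,0,-0.5,1],
    [0,0,0,0,0,0,1]
  ]
}}

```text
clock: 18.2
eef_pos: [497.8, 268.7, 40.9]
eef_rot: [3.139, 0.001, 1.483]
wrist_force: [-1.2, 0.5, -2.6]
finger_gap: 17.9
finger_force: 40.0
```

Request:
{"op": "servo_tool", "data": {
  "rows": [
    [0,0,0,0,0,-0.5,1],
    [0,0,0,0,0,-0.5,1],
    [0,0,0,0,0,0,1]
  ]
}}

```text
clock: 18.58
eef_pos: [497.9, 268.7, 40.7]
eef_rot: [3.139, 0.0, 1.483]
wrist_force: [-4.5, -1.5, 8.1]
finger_gap: 17.9
finger_force: 40.0
```

Request:
{"op": "servo_tool", "data": {
  "rows": [
    [0,0,0,0,0,0.5,1],
    [0,0,0,0,0,0,0.7],
    [0,0,0,0,0,0,0.4],
    [0,0,0,0,0,0,0.4],
    [0,0,0,0,0,0,0.4],
    [0,0,0,0,0,10,0.4],
    [0,0,0,0,0,20,0.4],
    [0,0,0,0,0,40,0.4],
    [0,0,0,0,0,50,0.4],
    [0,0,0,0,0,30,0.4],
    [0,0,0,0,0,0,0.4]
  ]
}}

```text
clock: 19.95
eef_pos: [498.6, 269.0, 193.3]
eef_rot: [3.135, -0.002, 1.483]
wrist_force: [-0.0, -0.5, -0.5]
finger_gap: 56.3
finger_force: 0.0
```

```bash
cat > chk.py <<'E'
from h import *
s=manip.read_state(); print(s['clock'],s['eef_pos'],s['wrist_force'],s['finger_gap'])
P=pose('wrist'); a=snap('wrist','w6.png')
g=cv2.cvtColor(a,cv2.COLOR_BGR2GRAY)
Rp=R.from_euler('z',-.09).as_matrix()
q=[[50,75,16],[-50,75,16],[50,-75,16],[-50,-75,16]]
B=np.array([497,268.5,20])
print('pred corners flush',w2px('wrist',np.array(q)@Rp.T+B,P).round(1).tolist())
print('pred corners +10mm',w2px('wrist',np.array(q)@Rp.T+B+[0,0,10],P).round(1).tolist())
print('pins',w2px('wrist',np.array([[0,55,38],[0,-55,38]])@Rp.T+B,P).round(1).tolist())
hsv=cv2.cvtColor(a,cv2.COLOR_BGR2HSV)
m=cv2.inRange(hsv,(8,80,50),(25,255,255))
for r in range(60,330,30):
    x=np.where(m[r,150:490])[0]; print(r,(x.min()+150,x.max()+150,len(x)) if len(x) else None)
t=cv2.absdiff(g,g)
E
python3 chk.py
```

```text
19.95 [498.55537229 269.02873212 193.31889804] [-0.04109816 -0.45776492 -0.49521845] 56.27007763240907
pred corners flush [[379.2, 139.6], [258.4, 139.3], [372.8, 307.5], [264.5, 307.6]]
pred corners +10mm [[381.1, 139.5], [256.6, 139.2], [374.3, 312.0], [263.0, 312.1]]
pins [[318.9, 165.6], [318.8, 296.3]]
60 None
90 None
120 None
150 (np.int64(257), np.int64(489), 156)
180 (np.int64(258), np.int64(489), 132)
210 (np.int64(259), np.int64(377), 119)
240 (np.int64(260), np.int64(376), 117)
270 (np.int64(261), np.int64(375), 115)
300 (np.int64(263), np.int64(475), 127)
```

The plate is released. With no picture views left, I'll check flushness by gently touching the handle top with closed fingers at both ends, expecting z ≈ 76.

Request:
{"op": "servo_tool", "data": {
  "rows": [
    [0,0,0,1,15,0,1],
    [0,0,0,0,14,-20,1],
    [0,0,0,0,0,-30,1],
    [0,0,0,0,0,-30,1],
    [0,0,0,0,0,-20,1],
    [0,0,0,0,0,-10,1],
    [0,0,0,0,0,-4,1],
    [0,0,0,0,0,0,1],
    [0,0,0,0,0,-1,1],
    [0,0,0,0,0,0,1]
  ],
  "grip_force": 5
}}

```text
clock: 21.25
eef_pos: [498.7, 298.1, 76.3]
eef_rot: [3.139, 0.0, 1.483]
wrist_force: [-6.2, -1.7, 12.1]
finger_gap: 0.5
finger_force: 6.0
```

Request:
{"op": "servo_tool", "data": {
  "rows": [
    [0,0,0,0,0,10,1],
    [0,0,0,-1.5,-20,5,1],
    [0,0,0,-2,-22,0,1],
    [0,0,0,-2,-18,0,1],
    [0,0,0,0,0,-8,1],
    [0,0,0,0,0,-4,1],
    [0,0,0,0,0,-2.5,1],
    [0,0,0,0,0,0,1]
  ]
}}

```text
clock: 22.25
eef_pos: [493.1, 237.9, 76.2]
eef_rot: [3.14, 0.001, 1.484]
wrist_force: [-5.4, -3.1, 10.3]
finger_gap: 0.5
finger_force: 5.2
```

Both ends touch at 76.2–76.3 mm, so the plate is flush. I'll retreat and hand in.

Request:
{"op": "servo_tool", "data": {
  "rows": [
    [0,0,0,0,0,15,1],
    [0,0,0,0,0,40,1],
    [0,0,0,0,0,50,0.5],
    [0,0,0,0,0,40,0],
    [0,0,0,0,0,0,0],
    [0,0,0,0,0,0,0]
  ]
}}

```text
clock: 23.0
eef_pos: [492.9, 237.7, 220.2]
eef_rot: [3.14, 0.001, 1.483]
wrist_force: [0.4, 1.0, 0.3]
finger_gap: 37.3
finger_force: 0.0
```

```bash
python3 -c "
from cell import manip
s=manip.read_state();print(s['eef_pos'],s['wrist_force']);print(manip.sign_off())"
```

```text
[492.9360444  237.74711444 220.24781677] [0.36618081 1.00071255 0.32547293]
the job is handed in; nothing more can be done
None
```

The job is handed in at about 23 s: the spice jar stands upright on the bare worktop, and the press plate lies flush over both pins and released (both handle ends touched at 76 mm); I never touched the mug, garlic or lemon.

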